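Back the glass saw's carriage out to its end stop

TASK

The cut is finished and the glass saw is switched off, so back its carriage out, away from the blade. Press the yellow feed-release button on the carriage down with a fingertip, keep it down while you slide the carriage smoothly along its rods until it rests against the end stop at the end away from the blade, then let the button come back up so that the carriage is locked there. Do not slam the carriage, keep off the blade and its guard, and leave the loose things where they are.

Things in the scene. Friction and masses are not known exactly. Their poses are not given: they have to be found in the camera images.
- saw: Bench-top glass saw, fixed to the bench: green tank 350 mm deep (x), 460 mm long (y), grey steel deck 120 mm above the bench. Origin: on the bench under its middle. z up; +x from the front (robot side) to the rear; +y is the way the carriage backs out along its two steel rods and lead screw. Turned by up to 20 degrees about the vertical. Nothing on it is higher than 215 mm above the bench.
- carriage (a joint): Position of the carriage along saw +y, m: 0 at the feed end, 0.190 against the end stop away from the blade; starts between 0 and 0.065. With the release button up a half-nut sits in the lead screw's thread and locks it (over 30 N, about 1.5 mm play; thread pitch 8 mm); with the button 5 mm or more down it slides freely (drag about 1.5 N, mass about 1 kg).
- button_top (a point): Centre of the top face of the yellow feed-release button: a flat round cap 36 mm across, 9 mm thick, on the front half of the carriage, its top 198 mm above the bench when up. It is pressed straight down and rides with the carriage: in saw axes it is at x = -75 mm, y = carriage position - 100 mm.
- release (a joint): How far the button is pressed, in m: 0 up (locked), 0.007 fully down. A spring resists with about 6 N at first and 8 N when fully down, and brings it back up when let go.
- carriage_mid (a point): Middle of the top face of the aluminium carriage plate (165 mm in saw x, 100 mm in y, 160 mm above the bench); it moves with the carriage. A vice with a red glass block is fixed on its rear half, all below 190 mm above the bench.
- blade: Diamond blade 178 mm across, upright in the saw's y-z plane, with its amber guard: at saw x = +50 to +77 mm, y = -190 to +20 mm, highest point 201 mm above the bench. Origin: that of the saw. Not to be touched.
- stick: Loose pale grey dressing stick, 100 x 22 x 20 mm, lying along the front edge of the saw's deck. Origin: centre of its underside. A bystander.
- slice: Loose red glass slice, 62 x 42 x 12 mm, lying flat on the rear of the saw's deck. Origin: centre of its underside. A bystander.
- paperweight: Loose orange glass paperweight shaped like a pumpkin, 72 mm across, about 70 mm high with its stalk, on the bench beyond the +y end of the saw. Origin: centre of its underside. A bystander.
- bottle: Loose white plastic bottle with a red cap, 64 mm across and 160 mm high, standing on the bench beyond the -y end of the saw. Origin: centre of its underside. A bystander.
- push_bar (a point): Middle of the steel hand bar on the carriage: 10 mm thick, 72 mm long in saw x, centre line 206 mm above the bench, its near side 39 mm from the button's centre towards saw +y. A finger on the button may also push against it.
- end_stop (a point): The end stop away from the blade: between the two rubber-faced black stop collars (26 mm across) on the rods near the saw's +y end, 140 mm above the bench, at the faces the carriage meets.

How it is judged (in metres and radians):
On the way, in this order (a step that is already met when the one before it is completed fails the run):
1. the release button is pressed down while the carriage is still where it stood (value of joint release above 0.004 m and distance of carriage_mid from where it was at the start of the episode below 0.02 m), for 0.05 s.
2. the carriage reaches the end stop with the button still held down (value of joint carriage above 0.186 m and value of joint release above 0.003 m), for 0.1 s.
At the end, for the whole second after the job is handed in: The carriage rests within 4 mm of its end stop (joint carriage above 0.186), the release button is back up (within 1.2 mm of its rest), the carriage is still, and the four loose things are within 12 mm of where they were (value of joint carriage above 0.186 m and value of joint release below 0.0012 m and velocity of joint carriage between -0.01 and 0.01 m/s and distance of each of stick, slice, paperweight, bottle from where it was at the start of the episode below 0.012 m); the robot touches nothing.
It fails at once if the button comes up while the carriage is between its starting place and the end stop (distance of carriage_mid from where it was at the start of the episode above 0.008 m and value of joint carriage below 0.184 m and value of joint release below 0.001 m).
It fails at once if the carriage is slammed (faster than 0.3 m/s) (velocity of joint carriage above 0.3 m/s).
It fails at once if the blade or its guard is hit (over 2 N) (contact force between the arm and blade above 2 N).
It fails at once if the blade or its guard is hit by the fingers (over 2 N) (contact force between the fingers and blade above 2 N).
It fails at once if a loose thing is moved or lifted by more than 12 mm (distance of any of stick, slice, paperweight, bottle from where it was at the start of the episode above 0.012 m).
It also fails if it takes over 51 s, if anything falls off the work surface, if the arm or the gripper's body presses on something with over 40 N, if the wrist force passes 120 N, or if a joint passes its speed limit or range.

ROBOT

A 6-joint arm with a two-finger parallel gripper is mounted at the origin on the work surface. World frame = base frame: x ahead of the robot, y to its left, z up, the work surface at z = 0. Lengths are in mm, angles in degrees, forces in N, time in s.
With the tool pointing down it reaches from about 400 to 925 mm from the base axis. Payload 3.4 kg.
Tool frame: the origin (TCP) lies at the very end of the fingers, on their centre line; the grasp point (between the pads) lies 19 mm behind it; z points along the fingers, y is the line along which they close (so a half turn about z gives the same grasp; the last joint's range is limited). The gripper opens to 85 mm and grips with 20 to 120 N. Pads are 22 mm wide; open, the fingers measure 114 mm over their backs; the gripper's body (76 mm by 85 mm) begins 54 mm behind the grasp point. The pads swing forward as they close: fully open they stand 13 mm farther back than shut.
Start: joints at [-71.018, 17.578, 86.31, -0, 76.112, -4.211], TCP at [226.432, -528.545, 231.305] pointing down, gripper open.
Joint ranges: [-179.03, 179.03], [-60, 130.46], [8.19, 133.38], [-81.62, 261.62], [5.75, 156.47], [-153.77, 153.77]. Speed limits (degrees/s): [147.25, 147.25, 180, 180, 180, 180].

INTERFACE

Orientations are given as a 3x3 rotation matrix whose columns are the frame's x, y, z axes.
In Python, from plant import robot gives the robot as it stands. The module is installed in compiled form; this text tells all that it offers.
- The arm moves only by the shell command python3 -m pendant 'ROWS' [FORCE]. ROWS is JSON, a list of rows, each an object of numbers: "claw": the gripper's target within -1 to 1 (fully open at 1, half-way at 0, shut at -1); "dx", "dy", "dz": the shift along the tool's x, y, z in cm; "turn": the turn about the tool's z in degrees. A call has 1 to 12 rows; each row shifts and turns the commanded pose from where the row before left it, along the tool's axes as they then stand; what a row does not reach is not made up. A row lasts 1/8 s, in which the tool goes at most 62.5 mm and 10.7 degrees, less where a joint would pass 70% of its speed; a pose out of reach is approached as far as the arm can. A call is refused whole if a number of a shift passes 6.25 or a number of a turn 10.7, either way. A call with a gripper value outside its range is refused whole. The fingers move at their own pace and stop on an object; FORCE is the grip in N (left out, the last holds). Time passes only in rows, so rows that do not move let the fingers close. It gives the time, the measured TCP pose, the force, the opening and the grip force at its end, in the units of the state.
- robot.read_state(): the state, without advancing time (a new reading comes with each control period).
- robot.read_camera(name): name is "scene" or "top"; returns a dict with "img" (420x560x3 uint8, red, green, blue), "range_z" (420x560 float32, mm along the optical axis (not along the pixel's ray), 0 where there is no reading), "mtx" (3x3 intrinsics, pixels), "R" (3x3) and "t" (3): a world point X has camera coordinates R X + t. Camera axes: x right, y down, z forward; pixel columns grow to the right and rows downward; lengths in mm; the calibration is good to about 2 mm. A picture is of the moment at which its call begins.
- robot.hand_in(): hands the job in; it is judged then, once.
The state is a dict: "time_s": time; "joint_positions": joint angles; "qd": joint speeds; "joint_torque": joint torques, N m; "tool_pos": TCP position; "tool_rot": TCP orientation; "force": force on the tool from outside, world axes, zero at the start; "wrist_torque": the same for the moment, N m; "opening": finger opening in mm; "gripper_force": force on a finger pad.
Only numpy, scipy, OpenCV 4.12 (cv2) and the standard library are available. Lean on these libraries where they do the work, as an engineer would, in place of code of your own. Each camera call takes 0.05 s, during which the arm holds its last target. There are 200 camera calls.

## Working session

There is one attempt and no reset: what is moved stays moved. The work goes in short steps, Python scripts to look and compute and a shell command to move; the robot and the scene stay as the last step left them, time stands still between calls to the robot, and variables do not carry over. Pictures are saved under pics/ and viewed, at most 10 in all, crops included, and the job is handed in when it is done.

```bash
mkdir -p pics; python3 - <<'E'
from plant import robot
import cv2,numpy as np
ims=[]
for n in("scene","top"):
    c=robot.read_camera(n); np.savez(f"{n}.npz",**c)
    cv2.imwrite(f"pics/{n}0.png",c["img"][:,:,::-1]); print(n,c["mtx"].round(1).tolist(),c["R"].round(3).tolist(),c["t"].round(1))
s=robot.read_state();print(s["tool_pos"],s["tool_rot"],s["force"],s["time_s"])
E
```

```text
scene [[412.9, 0.0, 279.2], [0.0, 412.9, 208.7], [0.0, 0.0, 1.0]] [[0.383, 0.924, -0.01], [0.736, -0.312, -0.601], [-0.558, 0.222, -0.799]] [-213.4 -272.2 1386.6]
top [[452.1, 0.0, 280.4], [0.0, 452.1, 209.3], [0.0, 0.0, 1.0]] [[-0.008, -1.0, 0.026], [-0.997, 0.006, -0.075], [0.075, -0.026, -0.997]] [  -7.3  520.1 1378. ]
[ 226.23491893 -527.97129345  230.48122578] [[ 9.19181563e-01  3.93833644e-01 -5.60615750e-04]
 [ 3.93834012e-01 -9.19179992e-01  1.70701125e-03]
 [ 1.56971682e-04 -1.78984282e-03 -9.99998386e-01]] [-0.27298037  0.9587545  -1.12536257] 0.1
```

View pics/scene0.png

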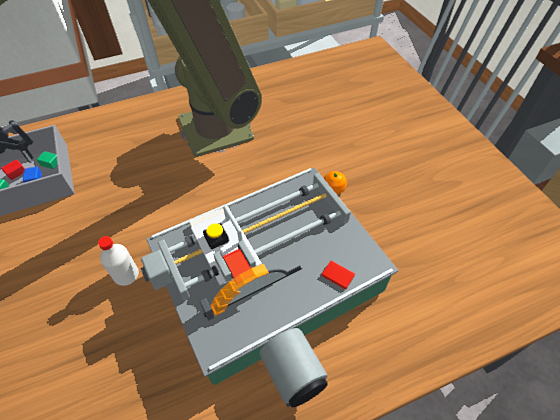

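View pics/top0.png

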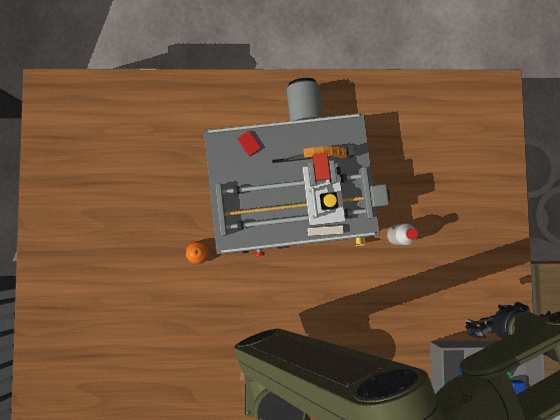

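The scene view shows the yellow button at (214,230), the blade and guard at (240,290) and the end stop near (330,190). The top view shows the button at (330,200), the lead screw running from about (228,213) to (365,198), and the hand bar just to the left of the button. Next I'll measure the button in both views, and the yaw from the lead screw and deck.

```bash
python3 - <<'E'
import cv2,numpy as np
C={n:dict(np.load(n+".npz")) for n in("scene","top")}
def pts(c):
    h,w=c["range_z"].shape;u,v=np.meshgrid(np.arange(w),np.arange(h))
    r=np.stack([u,v,np.ones_like(u)],-1)@np.linalg.inv(c["mtx"]).T
    return (r*c["range_z"][...,None]-c["t"])@c["R"]
rays=[]
for n,c in C.items():
    hsv=cv2.cvtColor(c["img"],cv2.COLOR_RGB2HSV);P=pts(c)
    m=cv2.inRange(hsv,(22,170,150),(33,255,255))
    k,l,s,ce=cv2.connectedComponentsWithStats(m)
    for i in range(1,k):
        if s[i,4]>40:
            q=P[l==i];print(n,s[i],ce[i].round(1),np.median(q,0).round(1))
    b=max((i for i in range(1,k) if s[i,4]>40),key=lambda i:np.median(P[l==i][:,2]))
    d=c["R"].T@np.linalg.inv(c["mtx"])@np.r_[ce[b],1];o=-c["R"].T@c["t"];rays.append((o,d/np.linalg.norm(d)))
A=sum(np.eye(3)-np.outer(d,d) for o,d in rays);b=sum((np.eye(3)-np.outer(d,d))@o for o,d in rays)
X=np.linalg.solve(A,b);print("tri button",X,[np.linalg.norm(np.cross(X-o,d)).round(1) for o,d in rays])
for n,c in C.items():
    P=pts(c);m=(P[...,2]>105)&(P[...,2]<225)&(P[...,0]>450)&(P[...,0]<1000)&(abs(P[...,1])<450)
    k,l,s,ce=cv2.connectedComponentsWithStats(m.astype(np.uint8));i=1+s[1:,4].argmax()
    q=P[(l==i)&(P[...,2]<132)][:,:2].astype(np.float32)
    # long +x/-x deck edges
    print(n,cv2.minAreaRect(q))
# lead screw in top view
c=C["top"];P=pts(c);hsv=cv2.cvtColor(c["img"],cv2.COLOR_RGB2HSV)
m=cv2.inRange(hsv,(15,110,100),(30,255,255));m[:, :222]=0;m[:,303:]=0;m[:195]=0;m[225:]=0
q=P[m>0];q=q[np.abs(q[:,2]-np.median(q[:,2]))<15];f=np.polyfit(q[:,1],q[:,0],1);print("screw n",len(q),np.median(q,0),"yaw",np.degrees(np.arctan(-f[0])))
E
```

```text
scene [206 224  17  13 175] [214.4 230.1] [ 534.6 -140.9  197.6]
scene [253 265  14   9  67] [259.7 269.3] [662.2 -83.2 195. ]
top [324 194  13  13 129] [329.6 200. ] [ 531.1 -140.4  198.1]
tri button [ 531.43796346 -140.54154959  193.27139093] [np.float64(0.1), np.float64(0.1)]
scene ((658.289306640625, -43.14666748046875), (469.9920654296875, 492.9954528808594), 6.702216148376465)
top ((658.4695434570312, -35.140869140625), (467.3729248046875, 476.3077087402344), 6.225062847137451)
screw n 233 [511.64685334  38.22932822 144.64039046] yaw 6.261355214603008
```

Both views agree on the button: about (531.5, -140.5), top at z ≈ 197, which matches the given 198. The yaw is about 6.3°. Once turned, tool x is saw +x and tool y is saw -y. I'll approach above a spot 12 mm from the button's centre, towards the bar.

```bash
python3 -m pendant '[{"claw":-1,"turn":8.45,"dz":-1},{"claw":-1,"turn":8.45,"dz":-1},{"claw":-1,"dx":3.46,"dy":-3.64},{"claw":-1,"dx":3.46,"dy":-3.64},{"claw":-1,"dx":3.46,"dy":-3.64},{"claw":-1,"dx":3.46,"dy":-3.64},{"claw":-1,"dx":3.46,"dy":-3.64},{"claw":-1,"dx":3.46,"dy":-3.64},{"claw":-1,"dx":3.46,"dy":-3.64},{"claw":-1,"dx":3.46,"dy":-3.64}]' 30
python3 -m pendant '[{"claw":-1,"dx":3.46,"dy":-3.64},{"claw":-1,"dx":3.46,"dy":-3.64},{"claw":-1},{"claw":-1}]'
python3 - <<'E'
from plant import robot
import numpy as np
s=robot.read_state();print(s["tool_pos"],s["tool_rot"].round(3) if hasattr(s["tool_rot"],'round') else s["tool_rot"],s["force"])
R=np.array(s["tool_rot"]);print("to go cm",R.T@(np.array([530.2,-128.6,206])-s["tool_pos"])/10)
E
```

```text
[ 226.23491893 -527.97129345  230.48122578] [[ 0.919  0.394 -0.001]
 [ 0.394 -0.919  0.002]
 [ 0.    -0.002 -1.   ]] [-0.27298037  0.9587545  -1.12536257]
to go cm [ 43.66812544 -24.73386089   2.49925099]invalid input
invalid input
```

The rows probably need every key.

```bash
python3 -m pendant '[{"claw":-1,"dx":0,"dy":0,"dz":-1,"turn":8.45},{"claw":-1,"dx":0,"dy":0,"dz":-1,"turn":8.45},{"claw":-1,"dx":3.46,"dy":-3.64,"dz":0,"turn":0},{"claw":-1,"dx":3.46,"dy":-3.64,"dz":0,"turn":0},{"claw":-1,"dx":3.46,"dy":-3.64,"dz":0,"turn":0},{"claw":-1,"dx":3.46,"dy":-3.64,"dz":0,"turn":0},{"claw":-1,"dx":3.46,"dy":-3.64,"dz":0,"turn":0}]' 30
python3 - <<'E'
from plant import robot
import numpy as np
s=robot.read_state();R=np.array(s["tool_rot"]);print(R.round(3),"to go cm",R.T@(np.array([530.2,-128.6,206])-s["tool_pos"])/10)
E
```

```text
time_s: 0.98
tool_pos: [379.0, -327.1, 251.0]
tool_rot: [[0.994, 0.109, -0.0], [0.109, -0.994, 0.0], [-0.0, -0.0, -1.0]]
force: [0.5, -0.7, -0.0]
opening: -0.4
gripper_force: 0.0
[[ 0.994  0.109 -0.   ]
 [ 0.109 -0.994  0.   ]
 [-0.    -0.    -1.   ]] to go cm [ 17.19933517 -18.0808645    4.50243897]
```

```bash
python3 -m pendant '[{"claw":-1,"dx":3.44,"dy":-3.62,"dz":0,"turn":0},{"claw":-1,"dx":3.44,"dy":-3.62,"dz":0,"turn":0},{"claw":-1,"dx":3.44,"dy":-3.62,"dz":0,"turn":0},{"claw":-1,"dx":3.44,"dy":-3.62,"dz":0,"turn":0},{"claw":-1,"dx":3.44,"dy":-3.6,"dz":0,"turn":0},{"claw":-1,"dx":0,"dy":0,"dz":1.5,"turn":0},{"claw":-1,"dx":0,"dy":0,"dz":1.5,"turn":0},{"claw":-1,"dx":0,"dy":0,"dz":0.5,"turn":0},{"claw":-1,"dx":0,"dy":0,"dz":0,"turn":0}]'
python3 - <<'E'
from plant import robot
import cv2,numpy as np
a=robot.read_camera("scene")["img"][150:330,130:370];b=robot.read_camera("top")["img"][110:270,190:400]
a=cv2.resize(a,(400,300));b=cv2.resize(b,(394,300))
cv2.imwrite("pics/app.png",np.hstack([a,b])[:,:,::-1])
E
```

```text
time_s: 2.1
tool_pos: [528.5, -131.0, 215.6]
tool_rot: [[0.994, 0.108, -0.002], [0.108, -0.994, 0.0], [-0.002, -0.001, -1.0]]
force: [-0.2, 0.3, 0.3]
opening: 0.3
gripper_force: 0.0
```

View pics/app.png

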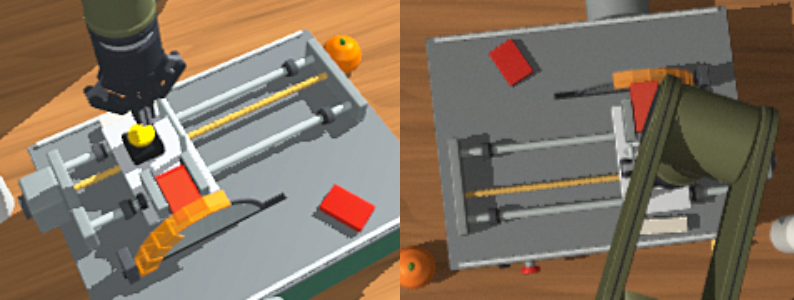

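The crop shows the fingers above the front, +y side of the button, in front of the bar, with the gripper well clear of the guard. Pressing in small steps.

```bash
python3 -m pendant '[{"claw":-1,"dx":0,"dy":0,"dz":0.8,"turn":0},{"claw":-1,"dx":0,"dy":0,"dz":0.7,"turn":0},{"claw":-1,"dx":0,"dy":0,"dz":0.4,"turn":0},{"claw":-1,"dx":0,"dy":0,"dz":0.3,"turn":0},{"claw":-1,"dx":0,"dy":0,"dz":0,"turn":0},{"claw":-1,"dx":0,"dy":0,"dz":0,"turn":0}]'
```

```text
time_s: 2.95
tool_pos: [529.2, -130.1, 195.0]
tool_rot: [[0.994, 0.11, -0.0], [0.11, -0.994, -0.0], [-0.0, 0.0, -1.0]]
force: [-3.5, 0.3, 7.4]
opening: -0.3
gripper_force: 3.2
```

```bash
python3 -m pendant '[{"claw":-1,"dx":0,"dy":0,"dz":0.2,"turn":0},{"claw":-1,"dx":0,"dy":0,"dz":0.2,"turn":0},{"claw":-1,"dx":0,"dy":0,"dz":0.1,"turn":0},{"claw":-1,"dx":0,"dy":0,"dz":0,"turn":0},{"claw":-1,"dx":0,"dy":0,"dz":0,"turn":0}]'
```

```text
time_s: 3.58
tool_pos: [529.4, -130.3, 191.0]
tool_rot: [[0.994, 0.11, 0.001], [0.11, -0.994, -0.001], [0.0, 0.001, -1.0]]
force: [-4.2, -0.6, 11.6]
opening: 0.5
gripper_force: 5.7
```

The force is above the spring's 8 N, so the button is bottomed. I'll add a little margin and slide slowly.

```bash
python3 -m pendant '[{"claw":-1,"dx":0,"dy":0,"dz":0.1,"turn":0},{"claw":-1,"dx":0,"dy":0,"dz":0,"turn":0},{"claw":-1,"dx":0,"dy":-0.2,"dz":0,"turn":0},{"claw":-1,"dx":0,"dy":-0.4,"dz":0,"turn":0},{"claw":-1,"dx":0,"dy":-0.5,"dz":0,"turn":0},{"claw":-1,"dx":0,"dy":-0.5,"dz":0,"turn":0},{"claw":-1,"dx":0,"dy":-0.4,"dz":0,"turn":0},{"claw":-1,"dx":0,"dy":0,"dz":0,"turn":0}]'
python3 - <<'E'
from plant import robot
import cv2,numpy as np
a=robot.read_camera("scene")["img"][150:330,130:370];b=robot.read_camera("top")["img"][110:270,190:400]
a=cv2.resize(a,(400,300));b=cv2.resize(b,(394,300))
cv2.imwrite("pics/sl.png",np.hstack([a,b])[:,:,::-1])
E
```

```text
time_s: 4.58
tool_pos: [527.3, -110.6, 191.0]
tool_rot: [[0.994, 0.11, 0.002], [0.11, -0.994, -0.002], [0.001, 0.002, -1.0]]
force: [-6.0, 0.6, 17.0]
opening: -0.3
gripper_force: 8.4
```

View pics/sl.png

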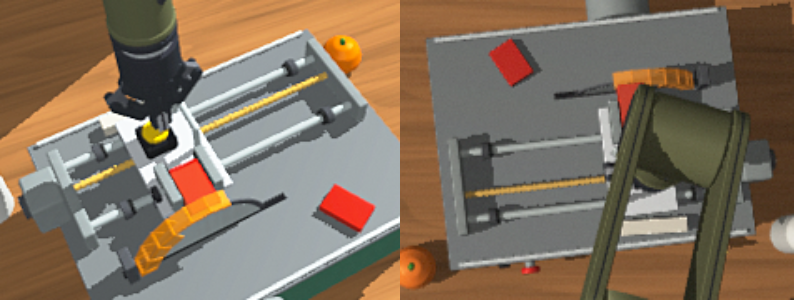

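The carriage has moved about 20 mm with the finger and the button is still down. The plate edge at crop column 600 and the stop face near 497 leave about 145 mm to go.

```bash
python3 -m pendant '[{"claw":-1,"dx":0,"dy":-0.4,"dz":0,"turn":0},{"claw":-1,"dx":0,"dy":-0.7,"dz":0,"turn":0},{"claw":-1,"dx":0,"dy":-0.9,"dz":0,"turn":0},{"claw":-1,"dx":0,"dy":-0.9,"dz":0,"turn":0},{"claw":-1,"dx":0,"dy":-0.9,"dz":0,"turn":0},{"claw":-1,"dx":0,"dy":-0.9,"dz":0,"turn":0},{"claw":-1,"dx":0,"dy":-0.9,"dz":0,"turn":0},{"claw":-1,"dx":0,"dy":-0.9,"dz":0,"turn":0},{"claw":-1,"dx":0,"dy":-0.9,"dz":0,"turn":0},{"claw":-1,"dx":0,"dy":-0.7,"dz":0,"turn":0},{"claw":-1,"dx":0,"dy":-0.4,"dz":0,"turn":0},{"claw":-1,"dx":0,"dy":0,"dz":0,"turn":0}]'
python3 - <<'E'
from plant import robot
import cv2,numpy as np
a=robot.read_camera("scene")["img"][150:330,130:370];b=robot.read_camera("top")["img"][110:270,190:400]
a=cv2.resize(a,(400,300));b=cv2.resize(b,(394,300))
cv2.imwrite("pics/sl2.png",np.hstack([a,b])[:,:,::-1])
E
```

```text
time_s: 6.18
tool_pos: [517.9, -25.6, 190.9]
tool_rot: [[0.994, 0.11, 0.002], [0.11, -0.994, -0.001], [0.001, 0.001, -1.0]]
force: [-5.7, -0.2, 18.2]
opening: 0.1
gripper_force: 8.9
```

View pics/sl2.png

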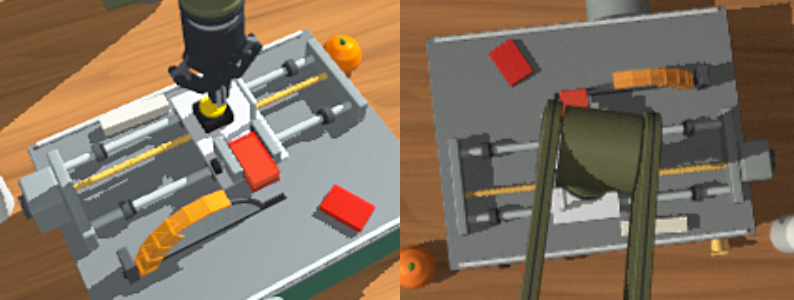

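The carriage's near edge is now around crop column 540, so about 55–60 mm remain. I'll continue, slower near the stop.

```bash
python3 -m pendant '[{"claw":-1,"dx":0,"dy":-0.4,"dz":0,"turn":0},{"claw":-1,"dx":0,"dy":-0.7,"dz":0,"turn":0},{"claw":-1,"dx":0,"dy":-0.7,"dz":0,"turn":0},{"claw":-1,"dx":0,"dy":-0.7,"dz":0,"turn":0},{"claw":-1,"dx":0,"dy":-0.6,"dz":0,"turn":0},{"claw":-1,"dx":0,"dy":-0.5,"dz":0,"turn":0},{"claw":-1,"dx":0,"dy":-0.4,"dz":0,"turn":0},{"claw":-1,"dx":0,"dy":-0.3,"dz":0,"turn":0},{"claw":-1,"dx":0,"dy":-0.3,"dz":0,"turn":0},{"claw":-1,"dx":0,"dy":0,"dz":0,"turn":0}]'
python3 -m pendant '[{"claw":-1,"dx":0,"dy":-0.3,"dz":0,"turn":0},{"claw":-1,"dx":0,"dy":-0.3,"dz":0,"turn":0},{"claw":-1,"dx":0,"dy":0,"dz":0,"turn":0}]'
```

```text
time_s: 7.52
tool_pos: [513.0, 20.0, 190.9]
tool_rot: [[0.994, 0.11, 0.002], [0.11, -0.994, -0.001], [0.002, 0.001, -1.0]]
force: [-6.4, -0.7, 17.3]
opening: -0.3
gripper_force: 9.0
time_s: 7.9
tool_pos: [512.3, 25.9, 190.9]
tool_rot: [[0.994, 0.11, 0.002], [0.11, -0.994, -0.001], [0.002, 0.001, -1.0]]
force: [-5.8, -0.6, 18.0]
opening: -0.2
gripper_force: 9.0
```

```bash
python3 - <<'E'
from plant import robot
import cv2,numpy as np
a=robot.read_camera("scene")["img"][150:330,130:370];b=robot.read_camera("top")["img"][110:270,190:400]
a=cv2.resize(a,(400,300));b=cv2.resize(b,(394,300))
cv2.imwrite("pics/sl3.png",np.hstack([a,b])[:,:,::-1])
E
```

```text
(no output)
```

View pics/sl3.png

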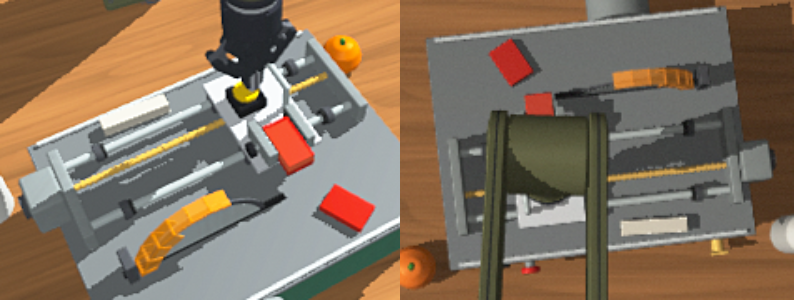

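The plate's left edge is at crop column 517 and the stop face near 497, so about 25 mm remain. The finger has not slipped.

```bash
python3 -m pendant '[{"claw":-1,"dx":0,"dy":-0.3,"dz":0,"turn":0},{"claw":-1,"dx":0,"dy":-0.4,"dz":0,"turn":0},{"claw":-1,"dx":0,"dy":-0.4,"dz":0,"turn":0},{"claw":-1,"dx":0,"dy":-0.4,"dz":0,"turn":0},{"claw":-1,"dx":0,"dy":-0.2,"dz":0,"turn":0},{"claw":-1,"dx":0,"dy":0,"dz":0,"turn":0}]'
python3 -m pendant '[{"claw":-1,"dx":0,"dy":-0.2,"dz":0,"turn":0},{"claw":-1,"dx":0,"dy":-0.2,"dz":0,"turn":0},{"claw":-1,"dx":0,"dy":0,"dz":0,"turn":0}]'
python3 -m pendant '[{"claw":-1,"dx":0,"dy":-0.2,"dz":0,"turn":0},{"claw":-1,"dx":0,"dy":-0.2,"dz":0,"turn":0},{"claw":-1,"dx":0,"dy":0,"dz":0,"turn":0}]'
```

```text
time_s: 8.75
tool_pos: [510.5, 42.8, 190.9]
tool_rot: [[0.994, 0.11, 0.002], [0.11, -0.994, -0.001], [0.002, 0.001, -1.0]]
force: [-6.2, -1.1, 16.8]
opening: 0.4
gripper_force: 9.0
time_s: 9.12
tool_pos: [510.1, 46.7, 190.9]
tool_rot: [[0.994, 0.11, 0.002], [0.11, -0.994, -0.001], [0.002, 0.001, -1.0]]
force: [-5.7, -1.6, 18.0]
opening: 0.0
gripper_force: 9.0
time_s: 9.5
tool_pos: [509.6, 50.7, 190.9]
tool_rot: [[0.994, 0.11, 0.002], [0.11, -0.994, -0.001], [0.002, 0.001, -1.0]]
force: [-4.8, -0.4, 17.8]
opening: -0.0
gripper_force: 9.0
```

```bash
python3 -m pendant '[{"claw":-1,"dx":0,"dy":-0.2,"dz":0,"turn":0},{"claw":-1,"dx":0,"dy":-0.2,"dz":0,"turn":0},{"claw":-1,"dx":0,"dy":0,"dz":0,"turn":0}]'
python3 -m pendant '[{"claw":-1,"dx":0,"dy":-0.2,"dz":0,"turn":0},{"claw":-1,"dx":0,"dy":-0.2,"dz":0,"turn":0},{"claw":-1,"dx":0,"dy":0,"dz":0,"turn":0}]'
python3 - <<'E'
from plant import robot
import cv2,numpy as np
a=robot.read_camera("scene")["img"][170:260,210:350];b=robot.read_camera("top")["img"][170:240,205:315]
a=cv2.resize(a,(400,257));b=cv2.resize(b,(400,257))
cv2.imwrite("pics/sl4.png",np.hstack([a,b])[:,:,::-1])
E
```

```text
time_s: 9.88
tool_pos: [509.4, 53.1, 190.9]
tool_rot: [[0.994, 0.11, 0.002], [0.11, -0.994, -0.004], [0.002, 0.004, -1.0]]
force: [-5.9, -4.8, 17.8]
opening: -0.2
gripper_force: 8.8
time_s: 10.25
tool_pos: [510.2, 55.9, 190.9]
tool_rot: [[0.994, 0.111, 0.004], [0.111, -0.994, -0.006], [0.004, 0.006, -1.0]]
force: [-3.2, -8.4, 15.4]
opening: -0.2
gripper_force: 7.5
```

View pics/sl4.png

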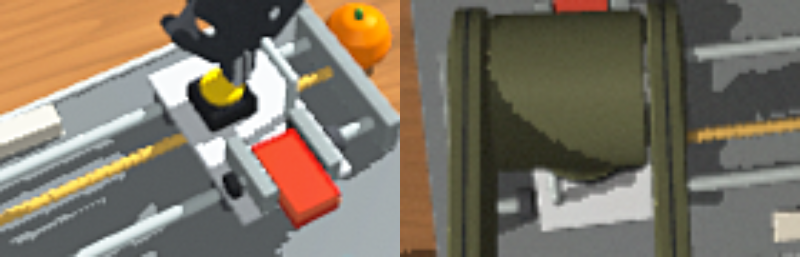

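In the crop, the plate (left edge at column 537) meets the collar, and the -y force rose to 8 N after 184 mm of travel, so the carriage is at the stop with the button down. I'll lift straight up.

```bash
python3 -m pendant '[{"claw":-1,"dx":0,"dy":0,"dz":0,"turn":0},{"claw":-1,"dx":0,"dy":0,"dz":-0.3,"turn":0},{"claw":-1,"dx":0,"dy":0,"dz":-0.4,"turn":0},{"claw":-1,"dx":0,"dy":0,"dz":-0.6,"turn":0},{"claw":-1,"dx":0,"dy":0,"dz":-1.5,"turn":0},{"claw":-1,"dx":0,"dy":0,"dz":-3,"turn":0},{"claw":-1,"dx":0,"dy":0,"dz":-3,"turn":0},{"claw":-1,"dx":-3,"dy":0,"dz":-2,"turn":0},{"claw":-1,"dx":-4,"dy":0,"dz":0,"turn":0},{"claw":-1,"dx":-4,"dy":0,"dz":0,"turn":0},{"claw":-1,"dx":0,"dy":0,"dz":0,"turn":0}]'
python3 - <<'E'
from plant import robot
import cv2,numpy as np
ca=robot.read_camera("scene");a=ca["img"][150:330,130:370];b=robot.read_camera("top")["img"][110:270,190:400]
a=cv2.resize(a,(400,300));b=cv2.resize(b,(394,300))
cv2.imwrite("pics/end.png",np.hstack([a,b])[:,:,::-1])
m=cv2.inRange(cv2.cvtColor(ca["img"],cv2.COLOR_RGB2HSV),(22,170,150),(33,255,255));m[:,200:]*=1
k,l,s,ce=cv2.connectedComponentsWithStats(m)
for i in range(1,k):
    if s[i,4]>40:
        z=np.median(ca["range_z"][l==i]);print(s[i],ca["R"].T@(np.linalg.inv(ca["mtx"])@np.r_[ce[i],1]*z-ca["t"]))
E
```

```text
time_s: 11.72
tool_pos: [396.3, 46.8, 296.8]
tool_rot: [[0.994, 0.11, -0.001], [0.11, -0.994, 0.0], [-0.001, -0.0, -1.0]]
force: [0.9, -0.3, -1.1]
opening: 0.1
gripper_force: 0.0
[280 192  16  13 151] [514.49636749  40.23145453 197.86156359]
[252 265  16   9  85] [660.96017274 -84.76736868 195.28461376]
```

View pics/end.png

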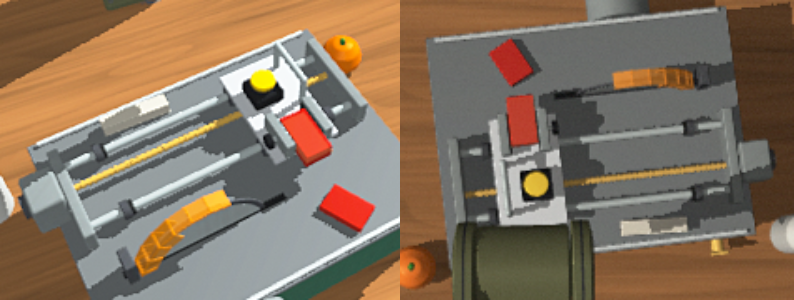

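The end view shows the carriage plate against the stop collars (crop column 497). The button is back up at z ≈ 198, it has travelled 182 mm, and the loose things look undisturbed. The arm is clear.

```bash
python3 -c "
from plant import robot
print(robot.hand_in())"
```

```text
the job is handed in; nothing more can be done
None
```

I slid the carriage back against the end stop with the button held down, then let the button up to lock it there, and handed the job in at about 12 s; the hand-in gave no verdict.

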